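Weigh the long test panel

ROBOT

A 6-joint arm with a two-finger parallel gripper is mounted at the origin on the work surface. World frame = base frame: x ahead of the robot, y to its left, z up, the work surface at z = 0. Lengths are in mm, angles in degrees, forces in N, time in s.
With the tool pointing down it reaches from about 300 to 850 mm from the base axis. Payload 4.2 kg.
Tool frame: the origin (TCP) lies at the very end of the fingers, on their centre line; the grasp point (between the pads) lies 19 mm behind it; z points along the fingers, y is the line along which they close (so a half turn about z gives the same grasp; the last joint's range is limited). The gripper opens to 91 mm and grips with 3 to 60 N. Pads are 32 mm wide; open, the fingers measure 118 mm over their backs; the gripper's body (76 mm by 178 mm) begins 60 mm behind the grasp point.
Start: joints at [72.823, 18.312, 89.639, -0, 72.044, -1.146], TCP at [158.796, 552.655, 213.976] pointing down, gripper open.
Joint ranges: [-177.97, 177.97], [-48.28, 115.42], [12.27, 149.76], [-77.06, 257.06], [2.81, 150.46], [-146.56, 146.56]. Speed limits (degrees/s): [147.25, 147.25, 180, 180, 180, 180].

INTERFACE

Orientations are given as [roll, pitch, yaw] about the fixed x, y, z axes, in that order (R = Rz(yaw) Ry(pitch) Rx(roll)).
In Python, from workcell import env, eyes gives the robot as it stands.
- The arm moves only by the tool send_rows, never from a script. Its argument "targets" is text: rows parted by semicolons, each of 7 numbers parted by spaces: the shift along the tool's x, y, z in m, then the turn, a rotation vector about the tool's x, y, z in degrees, then the opening in per cent of the stroke, from 0 (shut) to 100 (fully open). A call has 1 to 12 rows; each row is the pose to reach, as a shift and turn from the pose commanded when the call began, along the tool's axes at that moment; what a row does not reach only later rows make up. A row lasts 1/12 s, in which the tool goes at most 41.7 mm and 7.16 degrees, less where a joint would pass 70% of its speed; a pose out of reach is approached as far as the arm can. A call with a gripper value outside its range is refused whole. The fingers move at their own pace and stop on an object; "grip_force" is the grip in N (left out, the last holds). Time passes only in rows, so rows that repeat a pose let the fingers close. It gives the time, the measured TCP pose, the force, the opening and the grip force at its end, in the units of the state.
- env.state(): the state, without advancing time (a new reading comes with each control period).
- eyes.grab_frame(name): name is "scene" or "top" or "wrist"; returns a dict with "image" (420x560x3 uint8, blue, green, red), "fovy" (degrees; the focal length in pixels is half the picture's height over the tangent of half this angle, whatever the lens; pixels are square), "cx", "cy" (the principal point, pixels), "D" ([k1, k2, p1, p2, k3] as OpenCV has them; the pictures are not rectified), "eye" and "attitude" of the camera in the world. Camera axes: x right, y up, looking along -z (the intrinsics and any distortion apply to the point x, -y, -z); pixel columns grow to the right and rows downward; lengths in mm; the calibration is good to about 2 mm. A picture is of the moment at which its call begins. There is no depth.
- env.job_done(): hands the job in; it is judged then, once.
The state is a dict: "time_s": time; "qpos": joint angles; "qvel": joint speeds; "effort": joint torques, N m; "ee_pos": TCP position; "ee_rot": TCP orientation; "force": force on the tool from outside, world axes, zero at the start; "torque": the same for the moment, N m; "gripper_width": finger opening in mm; "gripper_force": force on a finger pad.
Only numpy, scipy, OpenCV 4.12 (cv2) and the standard library are available. Lean on these libraries where they do the work, as an engineer would, in place of code of your own. Each camera call takes 0.05 s, during which the arm holds its last target. There are 200 camera calls.

TASK

The long bare test panel has to be weighed. It lies flat on the step shelf next to a shorter one: slide the long one out over the shelf's front edge (the one towards the robot) until its end sticks out, take it by that end, and lay it gently, flat on the middle of the scale's pan. Leave the short panel where it is, and do not let the long one fall on the bench.

Things in the scene. Friction and masses are not known exactly. Their poses are not given: they have to be found in the camera images.
- long_panel: The panel to weigh: bare aluminium strip 150 mm long (its x), 50 mm wide (y), 4 mm thick (z, up), about 80 g, loose, flat on the shelf, its length within 8 degrees of square to the shelf's front edge, near end 25 to 65 mm back from it. Origin at its centre. Slides easily (friction about 0.4): a fingertip pressed on top with 5 to 15 N all along drags it. It tips off if its centre passes the edge.
- short_panel: the other panel, to be left alone: same aluminium, width and thickness, but 90 mm long; origin at its centre, axes as for the long one. It lies beside the long one, left or right, centres at least 110 mm apart
- step_edge (a point): Middle of the upper front edge of the fixed step shelf, level with its top, 90 mm above the bench. x points from the edge back over the shelf, away from the robot; y along the edge; z up. Plywood top 260 wide, 240 deep, 16 mm thick on dark side legs; free space in front of the edge down to the bench. A brass weight 38 mm high stands at the back between the panels.
- pan (a point): Centre of the upper face of the scale's bright steel pan, 100 mm above the bench, flat, without rim, 200 mm (x) by 210 mm (y). x points away from the robot, z up. The scale is fixed, stands left or right of the shelf, and its pan does not give. Its dark console with keys slopes down towards the robot, lower than the pan.
There are look-alikes about, which are no part of the job. What is shaped like the long_panel but blue or purple is not meant.

How it is judged (in metres and radians):
On the way:
1. the long panel lies flat on the shelf with its near end sticking out at least 15 mm past the front edge (x of long_panel in the frame of step_edge between -0.005 and 0.06 m and z of long_panel in the frame of step_edge between -0.004 and 0.008 m and angle between long_panel's own z axis and vertical below 0.1 rad), for 0.2 s.
At the end, for the whole second after the job is handed in: the long panel lies flat and at rest on the pan, its centre within 35 mm of the pan's centre (any direction), released; the short panel is within 30 mm of where it was (horizontal distance between long_panel and pan below 0.035 m and z of long_panel in the frame of pan between -0.002 and 0.006 m and angle between long_panel's own z axis and vertical below 0.08 rad and linear speed of long_panel below 0.02 m/s and distance of short_panel from where it was at the start of the episode below 0.03 m); the robot touches nothing.
It fails at once if the short panel is moved 30 mm or more (distance of short_panel from where it was at the start of the episode above 0.03 m).
It fails at once if the long panel falls off towards the bench (its centre below 50 mm) (height (world z) of long_panel below 0.05 m).
It fails at once if the long panel is dropped or slammed on the pan (faster than 0.7 m/s just above it) (horizontal distance between long_panel and pan below 0.1 m and z of long_panel in the frame of pan below 0.03 m and linear speed of long_panel above 0.7 m/s).
It also fails if it takes over 54 s, if anything falls off the work surface, if the arm or the gripper's body presses on something with over 40 N, if the wrist force passes 120 N, or if a joint passes its speed limit or range.

## Working session

There is one attempt and no reset: what is moved stays moved. The work goes in short steps, Python scripts to look and compute and a tool call to move; the robot and the scene stay as the last step left them, time stands still between calls to the robot, and variables do not carry over. Pictures are saved under pics/ and viewed, at most 10 in all, crops included, and the job is handed in when it is done.

Besides the shell and the picture viewer there is one more tool, called after "Emit:" as name(argument=value, ...) on one line, values as JSON. send_rows: Moves the arm, as the interface text tells. Its arguments: {"type":"object","properties":{"targets":{"type":"string"},"grip_force":{"type":"number"}},"required":["targets"]}

```bash
mkdir -p pics
cat > h.py <<'E'
import numpy as np, cv2
from workcell import env, eyes
from scipy.spatial.transform import Rotation as R
def grab(n,f):
    d=eyes.grab_frame(n); cv2.imwrite('pics/'+f,d['image']); return d
def att(a):
    a=np.array(a,float)
    if a.shape==(3,3): return a
    return R.from_euler('xyz',a,degrees=True).as_matrix()
def K(d):
    f=210/np.tan(np.radians(d['fovy'])/2); return np.array([[f,0,d['cx']],[0,f,d['cy']],[0,0,1]])
def world(d,px,z):
    u=cv2.undistortPoints(np.array(px,float).reshape(-1,1,2),K(d),np.array(d['D'],float)).reshape(-1,2)
    r=np.c_[u[:,0],-u[:,1],-np.ones(len(u))]@att(d['attitude']).T
    e=np.array(d['eye']); return e+r*((z-e[2])/r[:,2])[:,None]
E
python3 - <<'E'
from h import *
import pickle
s=env.state();print(s)
D={}
for n in('top','scene'):
    d=grab(n,n+'0.png');D[n]=d;print({k:v for k,v in d.items() if k!='image'})
pickle.dump(D,open('d0.pkl','wb'))
E
```

```text
{'time_s': 0.0, 'qpos': array([ 7.28225611e+01,  1.83495413e+01,  8.97065459e+01,  5.91319895e-04,
        7.20452044e+01, -1.14615207e+00]), 'qvel': array([-0.06082874, -0.00772177, -0.00370249,  0.00969197,  0.06935399,
        0.02452529]), 'effort': array([-1.02901853e-03, -4.12441242e+01, -2.31963587e+01,  7.23328209e-02,
        4.58930223e-02, -1.67340440e-04]), 'ee_pos': array([158.6385855 , 552.14414401, 213.14040096]), 'ee_rot': array([-1.79898740e+02, -2.58820063e-03,  1.63968528e+02]), 'force': array([-0.79112657, -0.83224531,  0.0236525 ]), 'torque': array([-0.02849939,  0.01311334, -0.00417004]), 'gripper_force': 0.0, 'gripper_width': 90.80374797767603}
{'fovy': 55.05344633491573, 'cx': 285.56477332613923, 'cy': 207.53931460734125, 'D': array([-0.0430446,  0.       ,  0.       ,  0.       ,  0.       ]), 'eye': array([ 360.92657262,   17.96655824, 1017.47343849]), 'attitude': array([  5.53838758,  -2.3748866 , -89.04833809])}
{'fovy': 42.74886685055428, 'cx': 277.86697651913033, 'cy': 217.58572048101416, 'D': array([-0.0488359,  0.       ,  0.       ,  0.       ,  0.       ]), 'eye': array([1030.95927073, -930.95980066,  767.60526277]), 'attitude': array([58.29062006,  0.70364977, 31.63235959])}
```

View pics/top0.png

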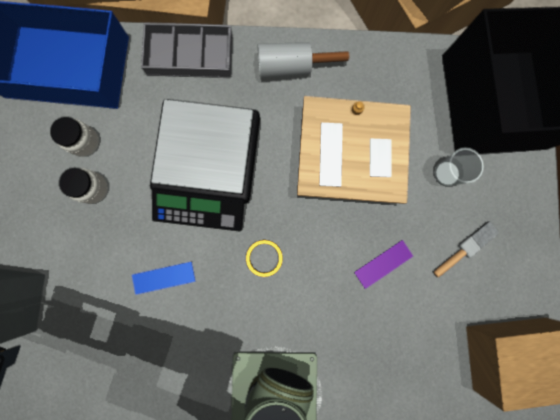

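View pics/scene0.png

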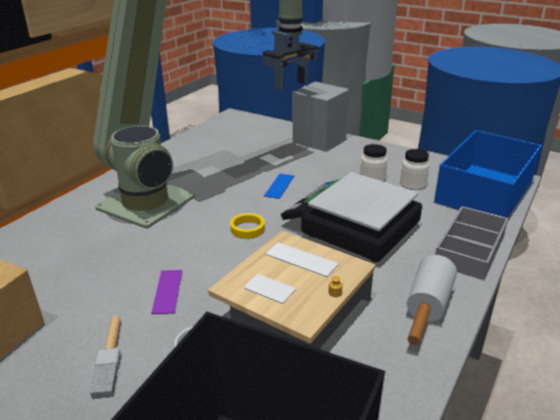

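The top view shows the shelf with its front edge near row 198. The long panel is at about (331,154), the short one at (381,157), the brass weight at (358,107), and the scale pan at about (205,146), left of the shelf. Next I segment these and convert to world positions.

Run:
```python
from h import *
import pickle
d=pickle.load(open('d0.pkl','rb'))['top'];im=d['image']
hsv=cv2.cvtColor(im,cv2.COLOR_BGR2HSV)
def rect(mask,box,z,name):
    m=np.zeros(mask.shape,np.uint8);x0,y0,x1,y1=box;m[y0:y1,x0:x1]=mask[y0:y1,x0:x1]
    n,l,st,_=cv2.connectedComponentsWithStats(m);k=1+st[1:,4].argmax()
    c=max(cv2.findContours((l==k).astype(np.uint8),0,cv2.CHAIN_APPROX_NONE)[0],key=cv2.contourArea)
    w=world(d,c.reshape(-1,2),z)[:,:2].astype(np.float32)
    r=cv2.minAreaRect(w);print(name,r,'\n',cv2.boxPoints(r).round(1).tolist())
pale=((hsv[...,1]<40)&(hsv[...,2]>170)).astype(np.uint8)
rect(pale,(312,112,350,195),94,'long');rect(pale,(362,130,400,185),94,'short')
rect(((hsv[...,1]<40)&(hsv[...,2]>120)).astype(np.uint8),(150,95,262,198),100,'pan')
sh=((hsv[...,1]>50)&(hsv[...,2]>120)&(hsv[...,0]<30)).astype(np.uint8)
rect(cv2.morphologyEx(sh|pale,cv2.MORPH_OPEN,np.ones((5,5))),(290,92,420,210),90,'shelf')
print(world(d,[(300,197),(408,202)],90))
w=grab('wrist','w0.png');print(w['eye'],w['attitude'],w['fovy'])
```

```text
long ((579.9951171875, -122.74235534667969), (51.03852844238281, 151.43821716308594), 88.95068359375) 
 [[503.79998779296875, -146.89999389648438], [655.2000122070312, -149.60000610351562], [656.2000122070312, -98.5999984741211], [504.79998779296875, -95.80000305175781]]
short ((574.875732421875, -241.42288208007812), (50.381675720214844, 90.58063507080078), 89.67832946777344) 
 [[529.4000244140625, -266.3999938964844], [620.0, -266.8999938964844], [620.2999877929688, -216.5], [529.7000122070312, -216.0]]
pan ((591.1212158203125, 170.1145782470703), (242.10206604003906, 259.5516662597656), 1.5815528631210327) 
 [[466.5, 296.5], [473.70001220703125, 37.0], [715.7000122070312, 43.70000076293945], [708.5, 303.20001220703125]]
shelf ((594.7728881835938, -180.512939453125), (261.7232360839844, 241.98599243164062), 86.85165405273438) 
 [[466.79998779296875, -304.5], [708.4000244140625, -317.79998779296875], [722.7999877929688, -56.5], [481.1000061035156, -43.20000076293945]]
[[ 476.86121198  -52.16028091   90.        ]
 [ 470.63572944 -307.5435999    90.        ]]
[ 81.56992595 573.9095447  384.66232958] [-1.64146140e+01  3.51360333e-02  7.39387409e+01] 70.23957437152659
```

```bash
cat >> h.py <<'E'
def goal(p,yaw,s=None):
    s=s or env.state(); M=R.from_euler('xyz',s['ee_rot'],degrees=True)
    T=R.from_euler('xyz',[180,0,yaw],degrees=True)
    print('shift m',(M.inv().apply(np.array(p)-s['ee_pos'])/1000).round(4),'turn',(M.inv()*T).as_rotvec(degrees=True).round(2))
E
python3 - <<'E'
from h import *
import pickle
d=pickle.load(open('d0.pkl','rb'))['top'];im=d['image']
g=cv2.cvtColor(im,cv2.COLOR_BGR2GRAY)
print(g[100:200:4,200].tolist(),g[150,150:264:4].tolist())
m=np.zeros_like(g);m[95:200,148:264]=(g[95:200,148:264]>115)
m=cv2.morphologyEx(m,cv2.MORPH_OPEN,np.ones((7,7)))
n,l,st,_=cv2.connectedComponentsWithStats(m)
for k in range(1,n):
    if st[k,4]>1500:
        c=cv2.findContours((l==k).astype(np.uint8),0,1)[0][0].reshape(-1,2)
        print(cv2.minAreaRect(c.astype(np.float32)),cv2.minAreaRect(world(d,c,100)[:,:2].astype(np.float32)))
goal([600,-123,160],179)
E
```

```text
[144, 171, 184, 182, 186, 184, 185, 189, 182, 188, 186, 186, 188, 192, 191, 196, 198, 205, 200, 203, 204, 204, 113, 41, 18] [141, 123, 192, 192, 191, 191, 192, 192, 191, 191, 190, 190, 191, 191, 190, 189, 189, 190, 191, 192, 194, 196, 197, 196, 176, 37, 12, 128, 142]
((207.80770874023438, 138.53846740722656), (102.20462036132812, 100.09602355957031), 7.125016689300537) ((609.3244018554688, 162.93035888671875), (232.9923858642578, 237.66775512695312), 84.03287506103516)
shift m [-0.6107 -0.5271  0.054 ] turn [-7.000e-02 -1.000e-02 -1.503e+01]
```

Emit:
send_rows(targets="-0.61 -0.527 0 0 0 -15 0;-0.61 -0.527 0 0 0 -15 0;-0.61 -0.527 0 0 0 -15 0;-0.61 -0.527 0 0 0 -15 0;-0.61 -0.527 0 0 0 -15 0;-0.61 -0.527 0 0 0 -15 0;-0.61 -0.527 0 0 0 -15 0;-0.61 -0.527 0 0 0 -15 0;-0.61 -0.527 0 0 0 -15 0;-0.61 -0.527 0 0 0 -15 0;-0.61 -0.527 0 0 0 -15 0;-0.61 -0.527 0 0 0 -15 0")

```text
time_s: 1.15
ee_pos: [432.0, 133.1, 214.0]
ee_rot: [180.0, 0.0, 179.0]
force: [0.7, 1.0, -0.7]
gripper_width: 13.8
gripper_force: 0.0
```

Run:
```python
from h import *
import pickle
d=pickle.load(open('d0.pkl','rb'))['top'];g=cv2.cvtColor(d['image'],cv2.COLOR_BGR2GRAY)
m=np.zeros_like(g);m[95:200,148:264]=(g[95:200,148:264]>155)
m=cv2.morphologyEx(m,cv2.MORPH_OPEN,np.ones((9,9)))
n,l,st,_=cv2.connectedComponentsWithStats(m);k=1+st[1:,4].argmax()
c=cv2.findContours((l==k).astype(np.uint8),0,1)[0][0].reshape(-1,2)
print(cv2.minAreaRect(world(d,c,100)[:,:2].astype(np.float32)))
goal([600,-123,160],179)
```

```text
((590.8098754882812, 176.6780548095703), (206.15577697753906, 196.65675354003906), 84.42045593261719)
shift m [-0.1726 -0.253   0.0539] turn [ 0.01  0.01 -0.04]
```

Emit:
send_rows(targets="-0.173 -0.253 0 0 0 0 0;-0.173 -0.253 0 0 0 0 0;-0.173 -0.253 0 0 0 0 0;-0.173 -0.253 0 0 0 0 0;-0.173 -0.253 0 0 0 0 0;-0.173 -0.253 0 0 0 0 0;-0.173 -0.253 0 0 0 0 0;-0.173 -0.253 0.02 0 0 0 0;-0.173 -0.253 0.054 0 0 0 0;-0.173 -0.253 0.054 0 0 0 0")

```text
time_s: 1.98
ee_pos: [596.2, -121.3, 153.3]
ee_rot: [179.8, -0.7, 178.8]
force: [-1.8, 0.9, -0.9]
gripper_width: 0.2
gripper_force: 0.0
```

Run:
```python
from h import *
s=env.state();print(s['ee_pos'],s['force'],s['gripper_width'])
d=grab('wrist','w1.png')
goal([600,-123,96],179)
```

```text
[ 596.17730104 -121.34481715  153.2829236 ] [-1.77372856  0.87544608 -0.91981567] 0.16115872240074475
shift m [-0.0034 -0.0023  0.0602] turn [ 0.12 -0.52 -0.09]
```

View pics/w1.png

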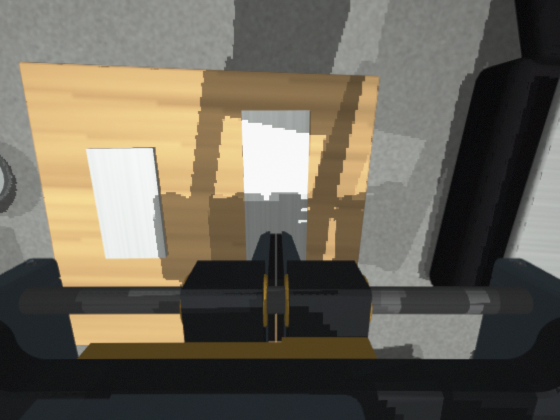

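The wrist view (up = towards the robot) shows the closed fingers at col 275, over the long panel's midline (cols 243–310). Its near end is at row 110 and the shelf's front edge at about row 70. Alignment is good, so I descend.

Emit:
send_rows(targets="0 0 0.03 0 0 0 0;0 0 0.055 0 0 0 0;0 0 0.055 0 0 0 0;0 0 0.055 0 0 0 0")

```text
time_s: 2.37
ee_pos: [599.8, -120.3, 105.8]
ee_rot: [180.0, -0.0, 179.0]
force: [0.9, 1.2, -0.6]
gripper_width: 0.4
gripper_force: 0.0
```

Emit:
send_rows(targets="0 -0.002 0.008 0 0 0 0;0 -0.002 0.01 0 0 0 0;0 -0.002 0.011 0 0 0 0;0 -0.002 0.012 0 0 0 0;0 -0.002 0.012 0 0 0 0")

```text
time_s: 2.78
ee_pos: [600.4, -123.0, 94.3]
ee_rot: [-180.0, 0.1, 179.0]
force: [-1.5, 0.2, 3.7]
gripper_width: 0.9
gripper_force: 2.1
```

Emit:
send_rows(targets="0 0 0.0005 0 0 0 0;0 0 0.001 0 0 0 0;0 0 0.001 0 0 0 0")

```text
time_s: 3.03
ee_pos: [600.4, -123.0, 94.3]
ee_rot: [-180.0, 0.1, 179.0]
force: [-2.5, -0.2, 10.8]
gripper_width: 0.3
gripper_force: 5.0
```

Emit:
send_rows(targets="0.003 0 0 0 0 0 0;0.008 0 0 0 0 0 0;0.013 0 0 0 0 0 0;0.018 0 0 0 0 0 0;0.023 0 0 0 0 0 0;0.028 0 0 0 0 0 0;0.03 0 0 0 0 0 0")

```text
time_s: 3.62
ee_pos: [572.3, -123.0, 94.3]
ee_rot: [-179.9, 0.4, 179.0]
force: [1.8, 0.3, 5.6]
gripper_width: 0.5
gripper_force: 3.1
```

```bash
cat >> h.py <<'E'
def ends(d,y0=None):
    pass
E
python3 - <<'E'
from h import *
import pickle
d=grab('wrist','w2.png');pickle.dump(d,open('w2.pkl','wb'))
g=cv2.cvtColor(d['image'],cv2.COLOR_BGR2GRAY);h=cv2.cvtColor(d['image'],cv2.COLOR_BGR2HSV)
for c in (262,285): print([(r,int(g[r,c]),int(h[r,c,1])) for r in range(30,150,5)])
print(env.state()['force'])
E
```

```text
[(30, 91, 8), (35, 87, 9), (40, 89, 6), (45, 88, 6), (50, 88, 6), (55, 93, 11), (60, 90, 11), (65, 86, 9), (70, 86, 6), (75, 90, 6), (80, 94, 8), (85, 88, 11), (90, 89, 6), (95, 119, 6), (100, 171, 7), (105, 170, 4), (110, 169, 6), (115, 168, 8), (120, 169, 6), (125, 168, 9), (130, 166, 6), (135, 183, 4), (140, 249, 0), (145, 249, 0)]
[(30, 89, 6), (35, 88, 14), (40, 88, 6), (45, 90, 8), (50, 89, 6), (55, 88, 11), (60, 87, 9), (65, 91, 6), (70, 90, 6), (75, 85, 6), (80, 86, 6), (85, 87, 9), (90, 86, 6), (95, 119, 8), (100, 165, 5), (105, 164, 9), (110, 164, 6), (115, 162, 8), (120, 162, 8), (125, 162, 5), (130, 161, 5), (135, 159, 6), (140, 181, 6), (145, 249, 0)]
[ 0.29084358 -0.16426262  6.94397956]
```

View pics/w2.png

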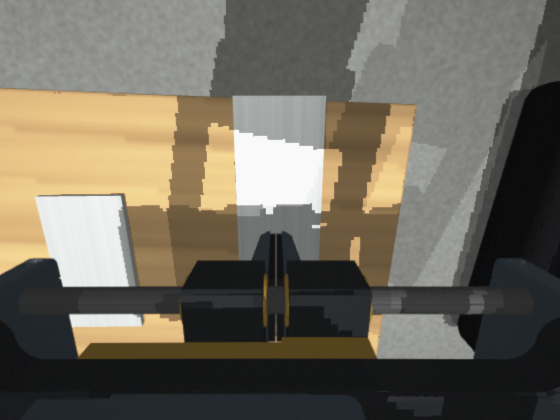

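The panel follows the finger: its near end (row 96) is now level with the shelf edge (rows 93–103). I'll press slightly harder and drag about 48 mm more.

Emit:
send_rows(targets="0.003 0 0.0006 0 0 0 0;0.008 0 0.0006 0 0 0 0;0.013 0 0.0006 0 0 0 0;0.018 0 0.0006 0 0 0 0;0.023 0 0.0006 0 0 0 0;0.028 0 0.0006 0 0 0 0;0.03 0 0.0006 0 0 0 0")

```text
time_s: 4.25
ee_pos: [543.3, -122.6, 94.4]
ee_rot: [-179.9, 0.6, 179.0]
force: [2.6, 0.3, 8.9]
gripper_width: 0.5
gripper_force: 4.2
```

Emit:
send_rows(targets="0.003 0 0 0 0 0 0;0.008 0 0 0 0 0 0;0.013 0 0 0 0 0 0;0.018 0 0 0 0 0 0;0.018 0 0 0 0 0 0;0.018 0 0 0 0 0 0")

```text
time_s: 4.75
ee_pos: [524.9, -122.3, 94.3]
ee_rot: [-179.9, 0.5, 179.0]
force: [0.9, 0.1, 10.1]
gripper_width: 0.2
gripper_force: 5.4
```

Run:
```python
from h import *
import pickle
s=env.state();print(s['ee_pos'],s['force'])
d=grab('wrist','w3.png')
g=cv2.cvtColor(d['image'],cv2.COLOR_BGR2GRAY)
h=cv2.cvtColor(d['image'],cv2.COLOR_BGR2HSV)
d2=grab('top','t3.png')
```

```text
[ 524.89331825 -122.34096815   94.31539564] [ 0.88251105  0.10158485 10.0694167 ]
```

View pics/w3.png

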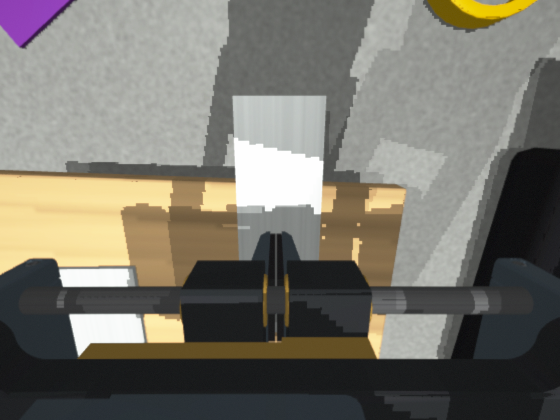

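The near end (row 96) now sticks out well past the edge (rows 178–183), by about 48 mm, with the panel flat and straight. I'll lift, open the gripper and move over the overhang.

Emit:
send_rows(targets="0 0 -0.02 0 0 0 0;0 0 -0.05 0 0 0 50;0.03 0 -0.05 0 0 0 100;0.072 0 -0.05 0 0 0 100;0.072 0 -0.05 0 0 0 100;0.072 0 -0.05 0 0 0 100;0.072 0 -0.05 0 0 0 100;0.072 0 -0.05 0 0 0 100;0.072 0 -0.05 0 0 0 100;0.072 0 -0.05 0 0 0 100")

```text
time_s: 5.68
ee_pos: [450.9, -120.4, 141.3]
ee_rot: [180.0, 0.0, 179.0]
force: [0.1, 0.2, -0.9]
gripper_width: 57.6
gripper_force: 0.0
```

Run:
```python
from h import *
s=env.state();print(s['ee_pos'],s['ee_rot'],s['gripper_width'],s['force'])
d=grab('wrist','w4.png')
w=world
import pickle;pickle.dump(d,open('w4.pkl','wb'))
g=cv2.cvtColor(d['image'],cv2.COLOR_BGR2GRAY)
```

```text
[ 450.88619658 -120.36669142  141.28404207] [1.79997743e+02 2.40728968e-02 1.78985438e+02] 57.570361466110626 [ 0.10136759  0.21675185 -0.94607745]
```

View pics/w4.png

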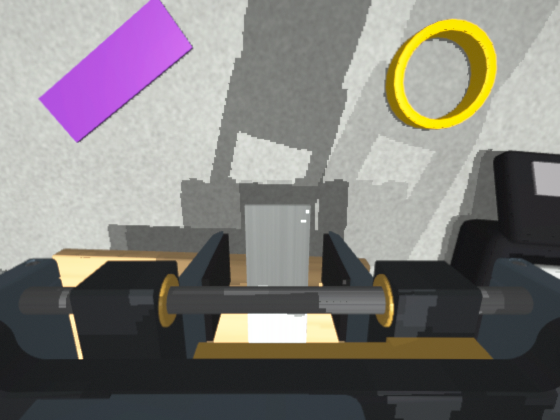

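The panel end (cols 246–311, near end at row 205) is centred between the opening fingers (about 228 and 328), and the shelf edge is at about row 253. I'll check the distances while the gripper opens fully.

Run:
```python
from h import *
import pickle
d=pickle.load(open('w4.pkl','rb'))
print(world(d,[(246,205),(311,207)],94)[:,:2],world(d,[(240,253),(318,256)],90)[:,:2])
```

```text
[[ 429.47750355 -142.91500576]
 [ 431.96417679  -93.58124979]] [[ 470.74588956 -150.0627566 ]
 [ 474.57341618  -86.78304157]]
```

Emit:
send_rows(targets="0 0 0 0 0 0 100;0 0 0 0 0 0 100;0 0 0 0 0 0 100;0 0 0 0 0 0 100;0 0 0 0 0 0 100;0 0 0 0 0 0 100")

```text
time_s: 6.23
ee_pos: [449.9, -120.3, 141.3]
ee_rot: [180.0, 0.0, 179.0]
force: [0.3, 0.4, 0.0]
gripper_width: 90.9
gripper_force: 0.0
```

Emit:
send_rows(targets="0.002 0 0.02 0 0 0 100;0.002 0 0.04 0 0 0 100;0.002 0 0.048 0 0 0 100;0.002 0 0.053 0 0 0 100;0.002 0 0.053 0 0 0 100")

```text
time_s: 6.65
ee_pos: [447.5, -120.1, 87.7]
ee_rot: [180.0, -0.1, 179.0]
force: [0.1, 0.3, -0.2]
gripper_width: 91.4
gripper_force: 0.0
```

Emit:
send_rows(targets="0 0 0 0 0 0 0;0 0 0 0 0 0 0;0 0 0 0 0 0 0;0 0 0 0 0 0 0;0 0 0 0 0 0 0;0 0 0 0 0 0 0;0 0 0 0 0 0 0;0 0 0 0 0 0 0;0 0 0 0 0 0 0;0 0 0 0 0 0 0", grip_force=30)

```text
time_s: 7.48
ee_pos: [447.9, -120.3, 88.5]
ee_rot: [180.0, 0.0, 179.0]
force: [-1.0, -0.2, 2.0]
gripper_width: 49.7
gripper_force: 30.0
```

Gripped at 49.7 mm. I'll lift slowly and check.

Emit:
send_rows(targets="0 0 -0.003 0 0 0 0;0 0 -0.008 0 0 0 0;0 0 -0.015 0 0 0 0;0 0 -0.025 0 0 0 0;0 0 -0.04 0 0 0 0;0 0 -0.06 0 0 0 0;0 0 -0.08 0 0 0 0;0 0 -0.08 0 0 0 0;0 0 -0.08 0 0 0 0")

```text
time_s: 8.23
ee_pos: [448.5, -120.4, 169.4]
ee_rot: [-180.0, 0.2, 179.0]
force: [0.2, -0.9, -1.0]
gripper_width: 49.6
gripper_force: 30.0
```

Run:
```python
from h import *
s=env.state();print(s['ee_pos'],s['force'],s['torque'],s['gripper_width'])
d=grab('scene','s5.png');c=d['image'][60:330,180:460];cv2.imwrite('pics/s5c.png',cv2.resize(c,None,fx=2,fy=2))
```

```text
[ 448.53423681 -120.40324382  169.44655825] [ 0.2102656  -0.87467364 -1.01994059] [0.03644466 0.02261363 0.03453995] 49.64441380000228
```

View pics/s5c.png

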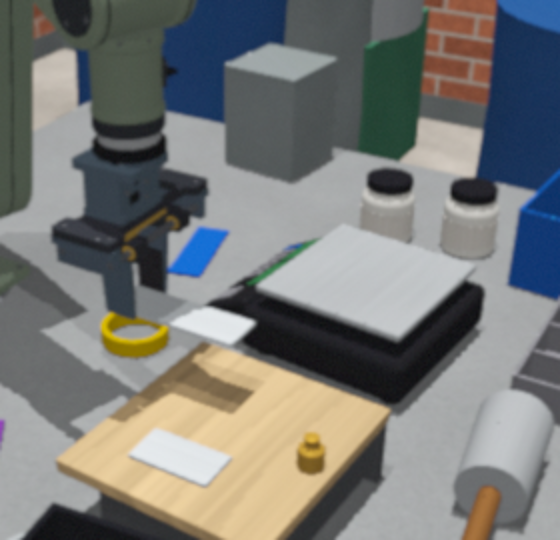

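The panel is held by its end and hangs level. The short panel looks undisturbed. I'll carry it over to the pan.

Emit:
send_rows(targets="-0.003 0.01 0 0 0 0 0;-0.008 0.03 0 0 0 0 0;-0.016 0.06 0 0 0 0 0;-0.024 0.09 0 0 0 0 0;-0.032 0.12 0 0 0 0 0;-0.041 0.15 0 0 0 0 0;-0.049 0.18 0 0 0 0 0;-0.057 0.21 0 0 0 0 0;-0.065 0.24 0 0 0 0 0;-0.073 0.27 0 0 0 0 0;-0.078 0.29 0 0 0 0 0;-0.081 0.298 0 0 0 0 0")

```text
time_s: 9.28
ee_pos: [533.8, 179.6, 166.7]
ee_rot: [180.0, -0.1, 179.1]
force: [-0.1, 0.9, -1.0]
gripper_width: 49.6
gripper_force: 30.0
```

Emit:
send_rows(targets="0 0 0 0 0 0 0;0 0 0 0 0 0 0;0 0 0.01 0 0 0 0;0 0 0.025 0 0 0 0;0 0 0.035 0 0 0 0;0 0 0.035 0 0 0 0;0 0 0.035 0 0 0 0")

```text
time_s: 9.87
ee_pos: [533.6, 175.3, 132.6]
ee_rot: [-180.0, -0.1, 178.9]
force: [0.3, 0.5, -1.3]
gripper_width: 49.5
gripper_force: 30.0
```

Run:
```python
from h import *
s=env.state();print(s['ee_pos'],s['ee_rot'],s['force'],s['gripper_width'])
d=grab('top','t6.png');c=d['image'][80:220,130:310];cv2.imwrite('pics/t6c.png',cv2.resize(c,None,fx=4,fy=4))
```

```text
[533.61620519 175.25195174 132.57465764] [-1.79962627e+02 -1.09322644e-01  1.78899919e+02] [ 0.3103901   0.4672224  -1.25644386] 49.52444185412484
```

View pics/t6c.png

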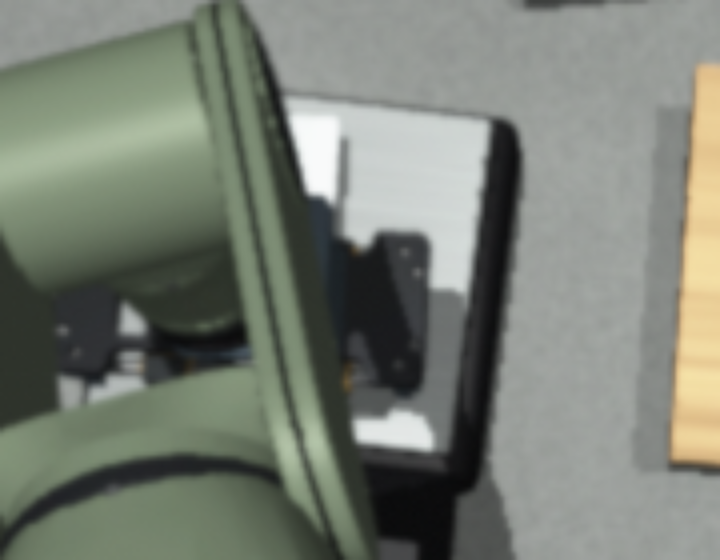

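The panel's far end (crop row 115, right side at col 340) lies within the pan, as expected. I'll lower it gently.

Emit:
send_rows(targets="0 0 0.008 0 0 0 0;0 0 0.016 0 0 0 0;0 0 0.022 0 0 0 0;0 0 0.026 0 0 0 0;0 0 0.028 0 0 0 0;0 0 0.029 0 0 0 0;0 0 0.029 0 0 0 0")

```text
time_s: 10.5
ee_pos: [534.2, 176.3, 104.2]
ee_rot: [-180.0, -0.0, 179.0]
force: [0.4, 0.9, -1.0]
gripper_width: 49.3
gripper_force: 30.0
```

Emit:
send_rows(targets="0 0 0.001 0 0 0 0;0 0 0.002 0 0 0 0;0 0 0.003 0 0 0 0;0 0 0.0035 0 0 0 0;0 0 0.0035 0 0 0 0")

```text
time_s: 10.92
ee_pos: [534.2, 176.3, 100.8]
ee_rot: [180.0, -0.0, 179.0]
force: [-0.6, 0.0, -0.3]
gripper_width: 49.5
gripper_force: 30.0
```

Emit:
send_rows(targets="0 0 0.0005 0 0 0 0;0 0 0.001 0 0 0 0;0 0 0.001 0 0 0 0")

```text
time_s: 11.17
ee_pos: [534.3, 176.3, 100.3]
ee_rot: [180.0, 0.0, 179.0]
force: [-0.7, -0.7, 3.7]
gripper_width: 49.4
gripper_force: 31.6
```

Contact with the pan. Releasing.

Emit:
send_rows(targets="0 0 -0.0005 0 0 0 60;0 0 -0.0005 0 0 0 70;0 0 -0.0005 0 0 0 100;0 0 -0.0005 0 0 0 100;0 0 -0.0005 0 0 0 100;0 0 -0.0005 0 0 0 100;0 0 -0.0005 0 0 0 100;0 0 -0.0005 0 0 0 100;0 0 -0.0005 0 0 0 100;0 0 -0.0005 0 0 0 100")

```text
time_s: 12.0
ee_pos: [534.2, 176.2, 100.3]
ee_rot: [180.0, -0.0, 179.0]
force: [-0.1, 0.0, -0.5]
gripper_width: 91.3
gripper_force: 0.0
```

Emit:
send_rows(targets="0 0 -0.01 0 0 0 100;0 0 -0.03 0 0 0 100;0 0 -0.06 0 0 0 100;0 0 -0.1 0 0 0 100;0.02 0 -0.14 0 0 0 100;0.06 0 -0.16 0 0 0 100;0.1 0 -0.16 0 0 0 100;0.14 0 -0.16 0 0 0 100;0.16 0 -0.16 0 0 0 100;0.16 0 -0.16 0 0 0 100;0.16 0 -0.16 0 0 0 100")

```text
time_s: 12.92
ee_pos: [373.7, 179.2, 261.6]
ee_rot: [179.9, 0.2, 179.0]
force: [-0.7, 0.1, -0.2]
gripper_width: 91.0
gripper_force: 0.0
```

Run:
```python
from h import *
s=env.state();print(s['ee_pos'],s['force'],s['gripper_width'])
d=grab('top','t7.png')
a=cv2.resize(d['image'][80:220,130:310],None,fx=3,fy=3)
b=cv2.resize(grab('scene','s7.png')['image'][160:330,200:440],None,fx=2,fy=2)
o=np.zeros((600,540,3),np.uint8);o=np.vstack([a[:420],np.zeros((170,540,3),np.uint8)])
cv2.imwrite('pics/f.png',a);cv2.imwrite('pics/g.png',b)
```

```text
[373.74005726 179.22639016 261.60176429] [-0.69211871  0.08585265 -0.17663843] 90.95637782635056
```

View pics/f.png

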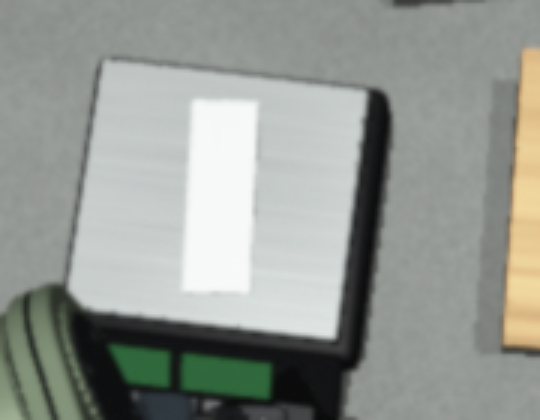

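View pics/g.png

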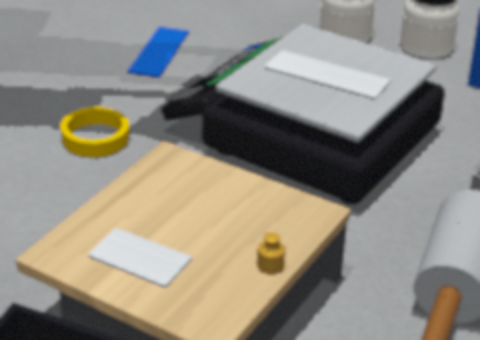

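The long panel lies flat at the middle of the pan: panel centre (220,196) against pan centre of about (218,198) in the crop. The short panel is where it was and the arm is clear, so I'm handing in.

```bash
python3 -c "
from workcell import env
print(env.job_done())"
```

```text
the job is handed in; nothing more can be done
None
```

The long panel lies flat and released near the middle of the scale's pan, the short panel looks undisturbed, and the job was handed in at about 13 s; no verdict came back.

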